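# Set up the fold-down inspection flap

## Task

Set up the cabinet's fold-down inspection flap for work: first pull both slide-out wooden supports (the square bars at the two ends of the cabinet front) all the way out, and only then lower the flap (it has a steel handle along its top) gently, without letting it fall, until it rests level on both supports. Leave the drawer between the supports shut.

Things in the scene. Friction and masses are not known exactly. Their poses are not given: they have to be found in the camera images.
- support_left (a joint): Left (+y end) slide-out support: level plywood bar 22 mm wide, 25 mm high, in the cabinet front right below the flap's hinge line. Value in m: 0 = fully in, 0.11 = fully out (end stop). Slides straight out with about 2 N of friction and stays where it is left. It starts 0 to 25 mm out.
- support_right (a joint): Right (-y end) slide-out support, the same bar and values as the left one; the two are 300 mm apart.
- left_pull (a point): Grip point on the left support: centre of the bar's section, 25 mm behind its free nose, 80 mm above the bench; with the support fully in, 60 mm in front of the cabinet's front face. Can be pinched across its 22 mm width from above. Axes are the cabinet's: x into the cabinet (pull along -x), y left along the front, z up.
- right_pull (a point): The same grip point on the right support.
- flap (a joint): Drop-front flap: plywood panel 360 mm wide, 134 high, 12 thick, about 0.45 kg, hinged along its bottom edge. Value in rad: 0 = shut (leaning 0.15 back past upright, stays by its weight), 0.15 = upright, 1.72 = level, resting on the pulled-out supports; without supports it sags on to 2.0. Light hinge: once past upright it falls by itself unless held.
- flap_bar (a point): Middle of the flap's steel handle: a round bar 11 mm thick, 120 mm long, on two end rods, its centre 62 mm beyond the panel's free edge. Shut: 304 mm above the bench; level: 99 mm. Axes turn with the flap: y along the bar (left), z from hinge to bar, x normal to the panel (into the cabinet when shut). Pinched from above across its thickness, it can turn between the fingers of an upright tool all the way down.
- drawer (a joint): Drawer between the two supports, 220 mm wide, with two round steel knobs that stand out 28 mm. Value in m: 0 = shut, 0.10 = open. To be left shut.
- flap_hinge (a point): Middle of the flap's hinge axis, along the cabinet's front, 105 mm above the bench; seen from it the bar's centre is always 202 mm away along the flap and 6 mm towards its outer face. Axes are the cabinet's: x into the cabinet, y left, z up. Around the shut handle the cabinet is at most 220 mm high.

How it is judged (in metres and radians):
On the way, in this order (a step that is already met when the one before it is completed fails the run):
1. both supports are all the way out while the flap is still up (value of joint each of support_left, support_right above 0.095 m and value of joint flap below 0.5 rad), for 0.2 s.
2. the flap is down, level on the supports (value of joint flap between 1.62 and 1.82 rad), for 0.2 s.
At the end, for the whole second after the job is handed in: Both supports are within 15 mm of fully out, the flap lies at rest within 4 degrees of level on them, and the drawer is open less than 20 mm (value of joint each of support_left, support_right above 0.095 m and value of joint flap between 1.65 and 1.79 rad and velocity of joint flap between -0.1 and 0.1 rad/s and value of joint drawer below 0.02 m); the robot touches nothing.
It fails at once if the flap is let fall (turns faster than 4 rad/s) (velocity of joint flap above 4 rad/s).
It fails at once if the flap is lowered before both supports are out (value of joint flap above 0.9 rad and value of joint any of support_left, support_right below 0.08 m).
It fails at once if the drawer is pulled open (value of joint drawer above 0.03 m).
It also fails if it takes over 64 s, if anything falls off the work surface, if the arm or the gripper's body presses on something with over 40 N, if the wrist force passes 120 N, or if a joint passes its speed limit or range.

## Robot

A 6-joint arm with a two-finger parallel gripper is mounted at the origin on the work surface. World frame = base frame: x ahead of the robot, y to its left, z up, the work surface at z = 0. Lengths are in m, angles in degrees, forces in N, time in s.
With the tool pointing down it reaches from about 0.3 to 0.75 m from the base axis. Payload 8.5 kg.
Tool frame: the origin (TCP) lies at the very end of the fingers, on their centre line; the grasp point (between the pads) lies 19 mm behind it; y points along the fingers, z is the direction in which the jaws open and shut, and the axes are right-handed (so a half turn about y gives the same grasp; the last joint's range is limited). The gripper opens to 85 mm and grips with 20 to 120 N. Pads are 22 mm wide; open, the fingers measure 114 mm over their backs; the gripper's body (76 mm by 85 mm) begins 54 mm behind the grasp point. The pads swing forward as they close: fully open they stand 13 mm farther back than shut.
Start: joints at [-80.231, 21.807, 74.336, -0, 83.858, -12.336], TCP at [0.207, -0.51, 0.231] pointing down, gripper open.
Joint ranges: [-178.18, 178.18], [-50.72, 133.34], [12.68, 142.11], [-81.47, 261.47], [9.98, 163.14], [-165.26, 165.26]. Speed limits (degrees/s): [136.94, 136.94, 180, 180, 180, 180].

## Interface

Orientations are given as a 3x3 rotation matrix whose columns are the frame's x, y, z axes.
In Python, from rig import env gives the robot as it stands. The module is installed in compiled form; this text tells all that it offers.
- The arm moves only by the tool servo_tool, never from a script. Its argument "rows" is one flat list of numbers, 7 for each row, row after row: the opening, from 0 (shut) to 1 (fully open), then the shift along the world's x, y, z in m, then the turn, a rotation vector about the world's x, y, z in degrees. A call has 1 to 10 rows; each row shifts and turns the commanded pose from where the row before left it; what a row does not reach is not made up. A row lasts 1/12 s, in which the tool goes at most 41.7 mm and 7.16 degrees, less where a joint would pass 70% of its speed; a pose out of reach is approached as far as the arm can. A call with a gripper value outside its range is refused whole. The fingers move at their own pace and stop on an object; "force" is the grip in N (left out, the last holds). Time passes only in rows, so rows that do not move let the fingers close. It gives the time, the measured TCP pose, the force and the opening at its end, in the units of the state.
- env.observe(): the state, without advancing time (a new reading comes with each control period).
- env.get_image(name): name is "scene" or "top" or "wrist"; returns the picture (480x640x3 uint8, red, green, blue); there is no depth.
- env.camera_model(name): a dict with "camera_matrix" (3x3 intrinsics, pixels), "R" (3x3) and "t" (3): a world point X has camera coordinates R X + t; the wrist camera has in their place "mount" (4x4, takes a point from camera to tool coordinates, whose origin is the TCP and whose axes are the tool frame's). Camera axes: x right, y down, z forward; pixel columns grow to the right and rows downward; lengths in m; the calibration is good to about 2 mm. A picture is of the moment at which its call begins: read the wrist's pose just before it. camera_model takes no time and is no camera call.
- env.close_job(): hands the job in, once; it reports no verdict.
The state is a dict: "time_s": time; "q": joint angles; "qvel": joint speeds; "joint_efforts": joint torques, N m; "position": TCP position; "tool_rot": TCP orientation; "ft_force": force on the tool from outside, world axes, zero at the start; "wrist_torque": the same for the moment, N m; "grip_width": finger opening in m.
Only numpy, scipy, OpenCV 4.12 (cv2) and the standard library are available. Lean on these libraries where they do the work, as an engineer would, in place of code of your own. Each camera call takes 0.05 s, during which the arm holds its last target.

## Working session

There is one attempt and no reset: what is moved stays moved. The work goes in short steps, Python scripts to look and compute and a tool call to move; the robot and the scene stay as the last step left them, time stands still between calls to the robot, and variables do not carry over. Pictures are saved under pics/ and viewed, and the job is handed in when it is done.

Besides the shell and the picture viewer there is one more tool, called after "Call:" as name(argument=value, ...) on one line, values as JSON. servo_tool: Moves the arm, as the interface text tells. Its arguments: {"type":"object","properties":{"rows":{"type":"array","items":{"type":"number"}},"force":{"type":"number"}},"required":["rows"]}

```bash
mkdir -p pics
python3 - <<'E'
from rig import env
import cv2,numpy as np
s=env.observe();print(s)
for n in ["scene","top"]:
    im=env.get_image(n);cv2.imwrite(f"pics/{n}0.png",im[:,:,::-1])
    m=env.camera_model(n);print(n,{k:np.round(v,4).tolist() for k,v in m.items()})
print(env.camera_model("wrist"))
E
```

```text
{'time_s': 0.0, 'q': array([-8.02332571e+01,  2.18418566e+01,  7.43856527e+01, -3.37107026e-04,
        8.38581356e+01, -1.23332792e+01]), 'qvel': array([-0.0602346 , -0.05140906,  0.02731514,  0.02728073, -0.07407826,
        0.00342926]), 'joint_efforts': array([ 2.23270115e-05, -4.48461163e+01, -2.31280088e+01, -1.06595135e-04,
        4.88329242e-03,  1.15988490e-05]), 'position': array([ 0.2068905 , -0.50928273,  0.23069837]), 'tool_rot': array([[-9.26528287e-01, -2.59336656e-04,  3.76225020e-01],
       [-3.76224978e-01,  1.47212804e-03, -9.26527171e-01],
       [-3.13568941e-04, -9.99998883e-01, -1.46153720e-03]]), 'ft_force': array([ 0.6272388 , -0.27806673,  0.07855129]), 'wrist_torque': array([0.00949881, 0.01475649, 0.01577947]), 'grip_width': 0.08532376082971789}
scene {'camera_matrix': [[529.4749, 0.0, 321.5559], [0.0, 529.4749, 244.1669], [0.0, 0.0, 1.0]], 'R': [[-0.5788, -0.8155, -0.0013], [-0.5955, 0.4237, -0.6825], [0.5571, -0.3943, -0.7308]], 't': [0.4001, 0.5038, 0.5951]}
top {'camera_matrix': [[519.8433, 0.0, 315.3738], [0.0, 519.8433, 241.3221], [0.0, 0.0, 1.0]], 'R': [[-0.03, -0.9995, -0.0013], [-0.998, 0.0301, -0.0558], [0.0558, -0.0004, -0.9984]], 't': [0.0512, 0.6746, 0.9592]}
{'camera_matrix': array([[333.0081618 ,   0.        , 319.09656596],
       [  0.        , 333.0081618 , 240.2548689 ],
       [  0.        ,   0.        ,   1.        ]]), 'mount': array([[-5.01114277e-04,  9.60897351e-01,  2.76904369e-01,
        -7.04800096e-02],
       [ 2.71904978e-04, -2.76904262e-01,  9.60897474e-01,
        -1.42001104e-01],
       [ 9.99999837e-01,  5.56811119e-04, -1.22512094e-04,
        -1.60272840e-04],
       [ 0.00000000e+00,  0.00000000e+00,  0.00000000e+00,
         1.00000000e+00]])}
```

View pics/scene0.png

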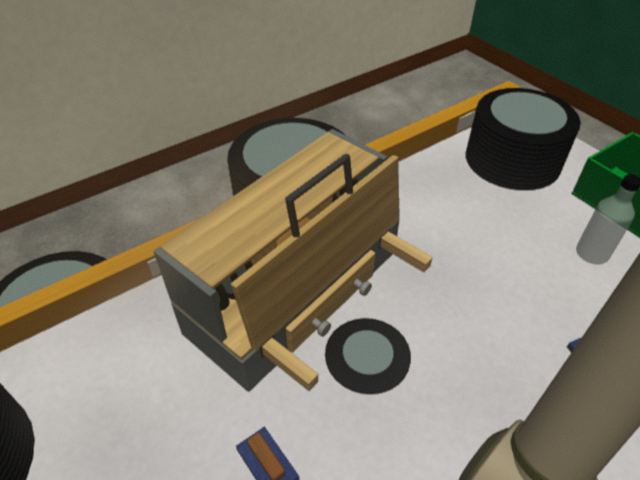

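View pics/top0.png

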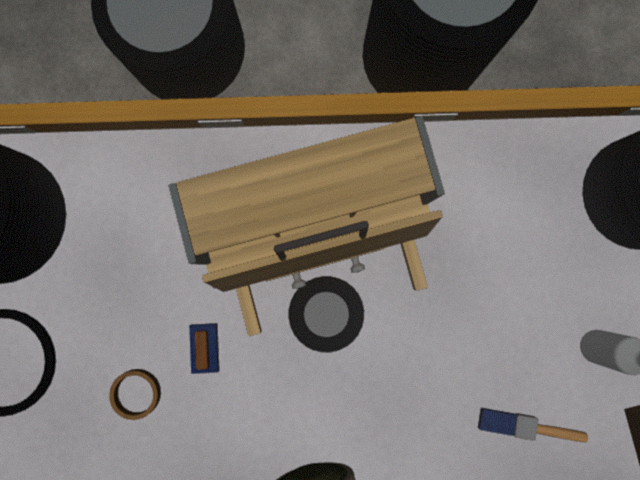

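The scene view shows both bars (noses ~(312,382), (427,264)), knobs (322,326), (363,287), and the shut handle. The top view shows the left bar's nose at ~(253,333), the right bar's at ~(421,288), and the handle from (278,250) to (367,228). Next I measure these.

```bash
cat > h.py <<'E'
import numpy as np,cv2
from rig import env
def ray(cam,uv):
    m=env.camera_model(cam);K,R,t=m["camera_matrix"],m["R"],m["t"]
    d=R.T@np.linalg.solve(K,[uv[0],uv[1],1.]);return -R.T@t,d
def onz(cam,uv,z):
    c,d=ray(cam,uv);return c+d*(z-c[2])/d[2]
def proj(cam,X):
    m=env.camera_model(cam);p=m["camera_matrix"]@(m["R"]@np.asarray(X)+m["t"]);return p[:2]/p[2]
def tri(c1,u1,c2,u2):
    a,d=ray(c1,u1);b,e=ray(c2,u2)
    s=np.linalg.lstsq(np.c_[d,-e],b-a,rcond=None)[0]
    p,q=a+s[0]*d,b+s[1]*e
    return (p+q)/2,np.linalg.norm(p-q)
E
python3 - <<'E'
from h import *
im=cv2.imread("pics/top0.png")
hsv=cv2.cvtColor(im,cv2.COLOR_BGR2HSV)
wood=cv2.inRange(hsv,(10,60,90),(30,255,255))
for nm,(x0,y0,x1,y1) in dict(L=(232,291,270,345),R=(395,248,435,300)).items():
    m=np.zeros_like(wood);m[y0:y1,x0:x1]=wood[y0:y1,x0:x1]
    cs,_=cv2.findContours(m,0,2);c=max(cs,key=cv2.contourArea)
    r=cv2.minAreaRect(c);b=cv2.boxPoints(r)
    print(nm,cv2.contourArea(c),np.round(b,1).tolist())
    for p in b: print(np.round(onz("top",p,.0925),4))
big=np.vstack([cv2.resize(im[240:345,225:275],None,fx=6,fy=6),]);big2=cv2.resize(im[195:300,390:440],None,fx=6,fy=6)
cv2.imwrite("pics/z1.png",cv2.resize(np.hstack([big,big2]),(600,600)))
cv2.imwrite("pics/z2.png",cv2.resize(im[210:300,260:380],(800,600)))
s=cv2.imread("pics/scene0.png");cv2.imwrite("pics/z3.png",cv2.resize(s[140:245,270:370],(571,600)))
E
```

```text
L 507.5 [[236.1999969482422, 291.20001220703125], [248.1999969482422, 288.0], [260.29998779296875, 332.5], [248.3000030517578, 335.79998779296875]]
[0.5894 0.1706 0.0925]
[0.5944 0.1497 0.0925]
[0.5172 0.1305 0.0925]
[0.5123 0.1513 0.0925]
R 477.0 [[403.1000061035156, 248.3000030517578], [415.20001220703125, 244.8000030517578], [427.29998779296875, 287.1000061035156], [415.20001220703125, 290.5]]
[ 0.6551 -0.1211  0.0925]
[ 0.6605 -0.1424  0.0925]
[ 0.5867 -0.1603  0.0925]
[ 0.5813 -0.1391  0.0925]
```

View pics/z1.png

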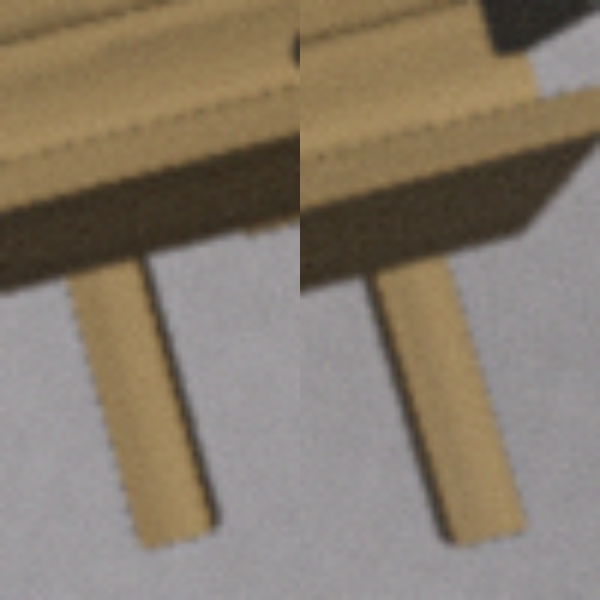

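View pics/z2.png

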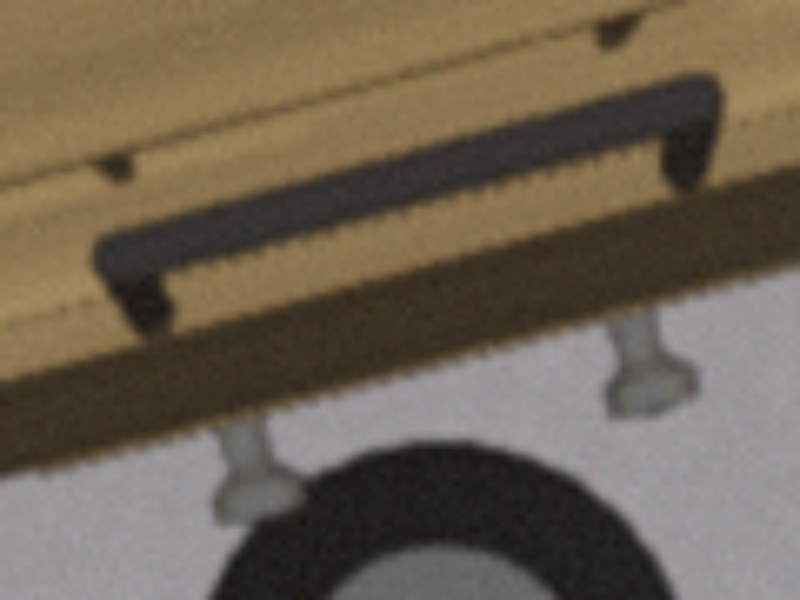

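View pics/z3.png

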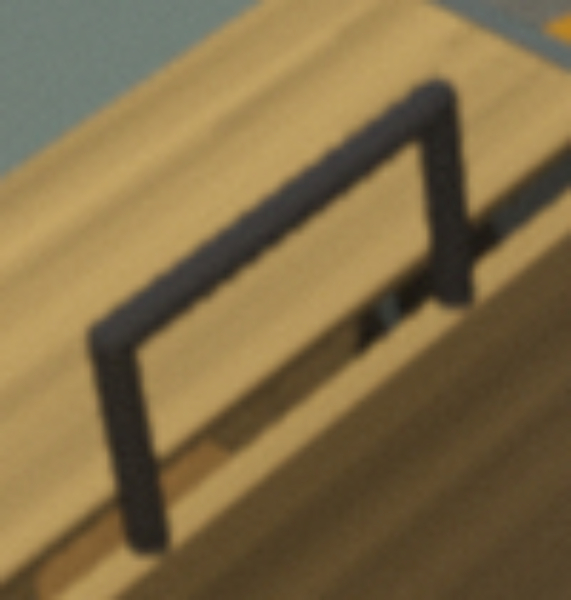

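Run:
```python
from h import *
tl,tr,sl,sr=(277.7,248.7),(365,224.7),(289.6,199.2),(346.2,156.6)
P,e=tri("top",tl,"scene",sl);Q,f=tri("top",tr,"scene",sr)
print(P,e,Q,f,np.linalg.norm(P-Q))
A=onz("top",tl,.304);B=onz("top",tr,.304);print("z304",A,B)
d=(A-B)[:2];a=np.arctan2(-d[0],d[1]);print("yaw",np.degrees(a),np.linalg.norm(d))
for a in np.radians([13.2,13.6,14]):
    x=np.array([np.cos(a),np.sin(a)]);y=np.array([-x[1],x[0]])
    L=np.array([.5148,.1409]);R=np.array([.584,-.1497]);H=(A+B)[:2]/2
    print(np.degrees(a),"sep",(L-R)@y,"L",L@x,L@y,"R",R@x,R@y,"H",H@x,H@y)
```

```text
[0.6511244  0.08070525 0.30742202] 0.0011614938809514682 [ 0.67973393 -0.03559623  0.30780249] 0.00028213109127114616 0.11976929426433068
z304 [0.65160875 0.08143097 0.304     ] [ 0.68014311 -0.03585306  0.304     ]
yaw 13.673988639787401 0.12070523800680197
13.2 sep 0.2987239093865977 L 0.5333730567976943 0.01962223948186271 R 0.5343859540223604 -0.279101669904735 H 0.653486635683644 -0.12986650192021626
13.6 sep 0.29872370099482476 L 0.5334970468339906 0.015898145156303823 R 0.5324244500064133 -0.2828255558385209 H 0.6525640788214078 -0.1344254974701183
14.0 sep 0.29870893323130154 L 0.5335950349768762 0.012173275977578942 R 0.5304369963739116 -0.28653565725372265 H 0.6516097169066002 -0.13897794131091978
```

Consistent: bar separation 0.299 m, handle length 0.120 m, yaw ≈13.6°, handle height OK (~0.306). Starting with the right bar. Its grip point is (0.608,-0.144,0.080), with the jaws along cabinet y and the camera on the robot side.

Call:
servo_tool(rows=[1,0.02,0.0183,0,0,0,7.15,1,0.02,0.0183,0,0,0,7.15,1,0.02,0.0183,0,0,0,7.15,1,0.02,0.0183,0,0,0,7.15,1,0.02,0.0183,0,0,0,7.15,1,0.02,0.0183,0,0,0,7.15,1,0.02,0.0183,0,0,0,7.15,1,0.02,0.0183,0,0,0,7.15,1,0.02,0.0183,0,0,0,7.15,1,0.02,0.0183,0,0,0,7.15], force=60)

```text
time_s: 0.93
position: [0.4077, -0.3254, 0.2311]
tool_rot: [[0.069, -0.0, 0.998], [-0.998, 0.001, 0.069], [-0.001, -1.0, -0.0]]
ft_force: [0.6, 0.3, 0.7]
grip_width: 0.0854
```

Call:
servo_tool(rows=[1,0.02,0.0183,0,0,0,7.15,1,0.02,0.0183,0,0,0,7.15,1,0.02,0.0183,0,0,0,7.15,1,0.02,0.0183,0,0,0,7.15,1,0.02,0.0183,0,0,0,7.15,1,0.02,0.0183,0,0,0,7.15,1,0.02,0.0183,0,0,0,7.15,1,0.02,0.0183,0,0,0,7.15,1,0.02,0.0183,0,0,0,7.15,1,0.02,0.0183,0,0,0,7.15])

```text
time_s: 1.77
position: [0.6077, -0.1424, 0.2309]
tool_rot: [[0.968, -0.001, 0.251], [-0.251, 0.0, 0.968], [-0.001, -1.0, 0.0]]
ft_force: [0.8, -0.2, -0.1]
grip_width: 0.0854
```

Call:
servo_tool(rows=[1,0,0,0,0,0,7.15,1,0,0,0,0,0,7.15,1,0,0,0,0,0,7.15,1,0,0,0,0,0,7.1,1,0,0,0,0,0,0,1,0,0,0,0,0,0])

```text
time_s: 2.27
position: [0.6069, -0.1435, 0.231]
tool_rot: [[0.973, -0.001, -0.232], [0.232, 0.0, 0.973], [-0.001, -1.0, 0.0]]
ft_force: [-0.0, -0.0, -0.3]
grip_width: 0.0854
```

Call:
servo_tool(rows=[1,0,0,-0.03,0,0,0,1,0,0,-0.03,0,0,0,1,0,0,-0.03,0,0,0,1,0,0,-0.03,0,0,0,1,0,0,-0.03,0,0,0,1,0.001,0,-0.02,0,0,0,1,0,0,0,0,0,0])

```text
time_s: 2.85
position: [0.6059, -0.1428, 0.0569]
tool_rot: [[0.973, -0.007, -0.232], [0.232, 0.003, 0.973], [-0.007, -1.0, 0.005]]
ft_force: [0.7, -0.6, -0.8]
grip_width: 0.0854
```

Run:
```python
from h import *
cv2.imwrite("pics/w1.png",env.get_image("wrist")[:,:,::-1])
```

```text
(no output)
```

View pics/w1.png

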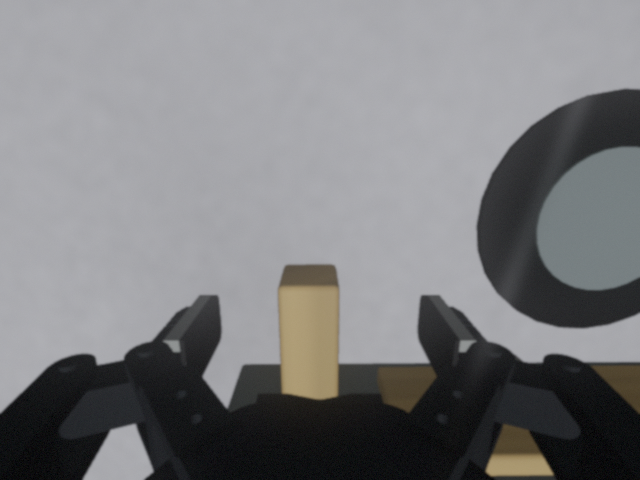

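The bar sits between the open fingers, its centre at column 309 against 319 for the finger centre, so ~3.5 mm towards -y. Shifting, then closing.

Call:
servo_tool(rows=[1,0.001,-0.0035,0.003,0,0,0,0.1,0,0,0,0,0,0,0.1,0,0,0,0,0,0,0.1,0,0,0,0,0,0,0.1,0,0,0,0,0,0,0.1,0,0,0,0,0,0,0.1,0,0,0,0,0,0,0.1,0,0,0,0,0,0], force=50)

```text
time_s: 3.57
position: [0.6089, -0.1463, 0.0649]
tool_rot: [[0.972, 0.0, -0.236], [0.236, 0.001, 0.972], [0.0, -1.0, 0.001]]
ft_force: [-2.5, 5.5, 5.4]
grip_width: 0.0214
```

Call:
servo_tool(rows=[0.1,-0.0097,-0.0024,0,0,0,0,0.1,-0.0097,-0.0024,0,0,0,0,0.1,-0.0097,-0.0024,0,0,0,0,0.1,-0.0097,-0.0024,0,0,0,0,0.1,-0.0097,-0.0024,0,0,0,0,0.1,-0.0097,-0.0024,0,0,0,0,0.1,-0.0097,-0.0024,0,0,0,0,0.1,-0.0097,-0.0024,0,0,0,0])

```text
time_s: 4.23
position: [0.5311, -0.1652, 0.0649]
tool_rot: [[0.972, 0.001, -0.236], [0.236, 0.002, 0.972], [0.001, -1.0, 0.001]]
ft_force: [0.2, 7.7, 6.1]
grip_width: 0.0213
```

Call:
servo_tool(rows=[0.1,-0.0029,-0.0007,0,0,0,0,0.1,-0.0029,-0.0007,0,0,0,0,0.1,-0.0029,-0.0007,0,0,0,0,0.1,-0.0029,-0.0007,0,0,0,0,0.1,-0.0029,-0.0007,0,0,0,0])

```text
time_s: 4.65
position: [0.5168, -0.1687, 0.0648]
tool_rot: [[0.972, 0.0, -0.236], [0.236, 0.002, 0.972], [0.001, -1.0, 0.001]]
ft_force: [-1.0, 7.3, 6.4]
grip_width: 0.0213
```

95 mm pulled with no end stop yet; continuing slowly.

Call:
servo_tool(rows=[0.1,-0.0029,-0.0007,0,0,0,0,0.1,-0.0029,-0.0007,0,0,0,0,0.1,-0.0029,-0.0007,0,0,0,0])

```text
time_s: 4.9
position: [0.5131, -0.1697, 0.0651]
tool_rot: [[0.972, 0.013, -0.235], [0.235, 0.003, 0.972], [0.013, -1.0, -0.0]]
ft_force: [39.7, 23.6, -10.3]
grip_width: 0.0209
```

Call:
servo_tool(rows=[0.1,-0.0019,-0.0005,0,0,0,0,0.1,-0.0019,-0.0005,0,0,0,0])

```text
time_s: 5.07
position: [0.5127, -0.17, 0.0653]
tool_rot: [[0.972, 0.021, -0.234], [0.234, 0.003, 0.972], [0.021, -1.0, -0.002]]
ft_force: [54.6, 31.8, -17.6]
grip_width: 0.0208
```

The end stop is reached (force rose to ~60 N, travel ~100 mm). Relaxing, releasing, lifting and moving to the left bar.

Call:
servo_tool(rows=[0.1,0.005,0.0012,0,0,0,0,0.5,0.003,0.0008,0,0,0,0,1,0,0,0,0,0,0,1,0,0,0,0,0,0,1,0,0,0,0,0,0,1,0,0,0.03,0,0,0,1,0,0,0.035,0,0,0,1,0,0,0.035,0,0,0,1,0,0,0,0,0,0])

```text
time_s: 5.82
position: [0.5142, -0.1725, 0.1706]
tool_rot: [[0.972, 0.009, -0.236], [0.236, -0.006, 0.972], [0.008, -1.0, -0.008]]
ft_force: [0.5, -0.3, 0.2]
grip_width: 0.0853
```

Call:
servo_tool(rows=[1,0.0026,0.0315,0,0,0,0,1,0.0026,0.0315,0,0,0,0,1,0.0026,0.0315,0,0,0,0,1,0.0026,0.0315,0,0,0,0,1,0.0026,0.0315,0,0,0,0,1,0.0026,0.0315,0,0,0,0,1,0.0026,0.0315,0,0,0,0,1,0.0026,0.0315,0,0,0,0,1,0.0026,0.0315,0,0,0,0,1,0.0026,0.0315,0,0,0,0])

```text
time_s: 6.65
position: [0.5381, 0.1452, 0.1642]
tool_rot: [[0.972, -0.0, -0.235], [0.235, -0.0, 0.972], [-0.0, -1.0, -0.0]]
ft_force: [-0.2, 0.4, 0.4]
grip_width: 0.0854
```

Call:
servo_tool(rows=[1,0,0,0,0,0,0,1,0,0,0,0,0,0])

```text
time_s: 6.82
position: [0.5381, 0.1449, 0.164]
tool_rot: [[0.971, -0.0, -0.238], [0.238, -0.0, 0.971], [-0.0, -1.0, -0.0]]
ft_force: [0.4, -0.6, 0.4]
grip_width: 0.0851
```

Run:
```python
from h import *
cv2.imwrite("pics/w2.png",env.get_image("wrist")[:,:,::-1])
s=env.observe();print(s["position"],s["tool_rot"])
cv2.imwrite("pics/top2.png",env.get_image("top")[:,:,::-1])
```

```text
[0.53813627 0.14390885 0.16403981] [[ 9.71604663e-01 -4.30290056e-04 -2.36609792e-01]
 [ 2.36609593e-01 -4.65574856e-04  9.71604695e-01]
 [-5.28231408e-04 -9.99999799e-01 -3.50543946e-04]]
```

View pics/w2.png

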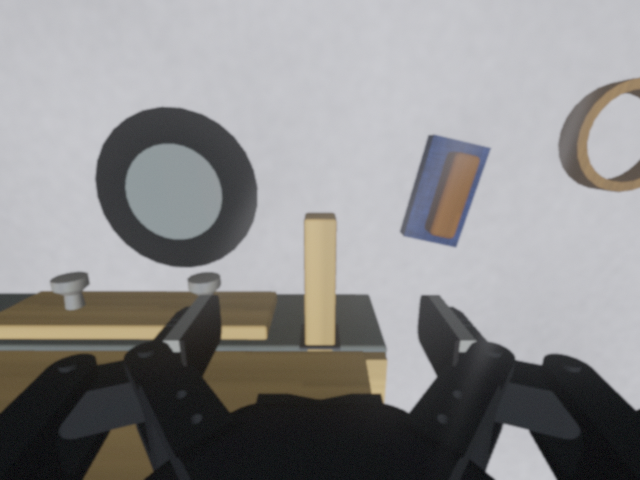

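View pics/top2.png

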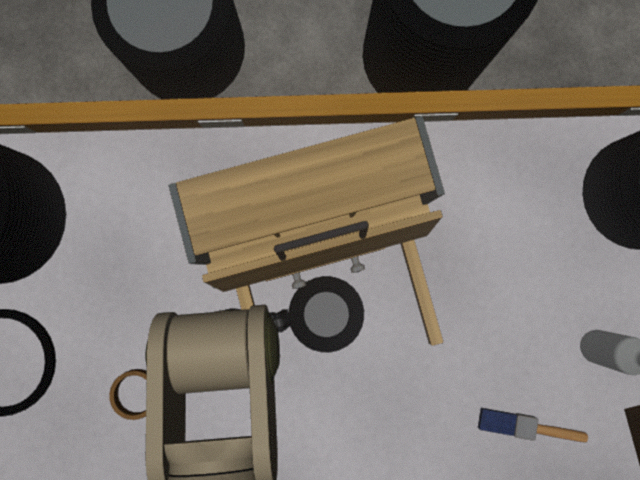

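The left bar is centred (column 320) between the fingers. In the top view the right bar is out, nose at (436,343), with the flap shut and the drawer shut. Descending and gripping.

Call:
servo_tool(rows=[1,0.0005,0,-0.03,0,0,0,1,0,0,-0.03,0,0,0,1,0,0,-0.03,0,0,0,1,0,0,-0.012,0,0,0,1,0,0,0,0,0,0,0.1,0,0,0,0,0,0,0.1,0,0,0,0,0,0,0.1,0,0,0,0,0,0,0.1,0,0,0,0,0,0,0.1,0,0,0,0,0,0])

```text
time_s: 7.75
position: [0.5392, 0.1441, 0.0631]
tool_rot: [[0.972, 0.002, -0.236], [0.236, 0.0, 0.972], [0.001, -1.0, -0.0]]
ft_force: [-0.4, 0.9, 0.0]
grip_width: 0.0255
```

Call:
servo_tool(rows=[0.1,0,0,0,0,0,0,0.1,0,0,0,0,0,0,0.1,-0.0097,-0.0024,0,0,0,0,0.1,-0.0097,-0.0024,0,0,0,0,0.1,-0.0097,-0.0024,0,0,0,0,0.1,-0.0097,-0.0024,0,0,0,0,0.1,-0.0097,-0.0024,0,0,0,0,0.1,-0.0097,-0.0024,0,0,0,0,0.1,-0.0097,-0.0024,0,0,0,0,0.1,-0.0097,-0.0024,0,0,0,0])

```text
time_s: 8.58
position: [0.4611, 0.1265, 0.0633]
tool_rot: [[0.972, 0.002, -0.236], [0.236, 0.003, 0.972], [0.003, -1.0, 0.002]]
ft_force: [-0.1, 12.3, 5.8]
grip_width: 0.0216
```

Call:
servo_tool(rows=[0.1,-0.0029,-0.0007,0,0,0,0,0.1,-0.0029,-0.0007,0,0,0,0,0.1,-0.0029,-0.0007,0,0,0,0,0.1,-0.0029,-0.0007,0,0,0,0,0.1,0,0,0,0,0,0])

```text
time_s: 9.0
position: [0.4492, 0.1236, 0.0633]
tool_rot: [[0.972, 0.001, -0.236], [0.236, 0.003, 0.972], [0.002, -1.0, 0.002]]
ft_force: [-4.3, 10.7, 8.7]
grip_width: 0.0214
```

Call:
servo_tool(rows=[0.1,-0.0029,-0.0007,0,0,0,0,0.1,-0.0029,-0.0007,0,0,0,0,0.1,-0.0029,-0.0007,0,0,0,0])

```text
time_s: 9.25
position: [0.4423, 0.1218, 0.0635]
tool_rot: [[0.972, 0.005, -0.235], [0.235, 0.003, 0.972], [0.006, -1.0, 0.002]]
ft_force: [12.7, 20.8, -5.8]
grip_width: 0.0214
```

Call:
servo_tool(rows=[0.1,-0.0019,-0.0005,0,0,0,0,0.1,-0.0019,-0.0005,0,0,0,0])

```text
time_s: 9.42
position: [0.4423, 0.1217, 0.0636]
tool_rot: [[0.972, 0.014, -0.234], [0.234, 0.006, 0.972], [0.015, -1.0, 0.002]]
ft_force: [26.0, 28.1, -16.0]
grip_width: 0.0214
```

Both bars stopped at the same cabinet coordinate (0.4585 vs 0.4584 m), so both are fully out. Releasing, lifting, turning the jaws onto cabinet x and going above the handle.

Call:
servo_tool(rows=[0.1,0.003,0.0007,0,0,0,0,0.5,0.002,0.0003,0,0,0,0,1,0,0,0,0,0,0,1,0,0,0,0,0,0,1,0,0,0,0,0,0,1,0,0,0.03,0,0,0,1,0,0,0.035,0,0,0,1,0,0,0.035,0,0,0,1,0,0,0.036,0,0,-7,1,0,0,0.036,0,0,-7])

```text
time_s: 10.25
position: [0.4415, 0.1198, 0.2362]
tool_rot: [[1.0, -0.0, 0.012], [-0.012, -0.0, 1.0], [-0.0, -1.0, -0.0]]
ft_force: [0.1, 0.0, 0.2]
grip_width: 0.0854
```

Call:
servo_tool(rows=[1,0,0,0.036,0,0,-7,1,0,0,0.036,0,0,-7,1,0,0,0.036,0,0,-7,1,0.02,-0.009,0,0,0,-7,1,0.02,-0.009,0,0,0,-7,1,0.02,-0.009,0,0,0,-7,1,0.02,-0.009,0,0,0,-7,1,0.02,-0.009,0,0,0,-7,1,0.02,-0.009,0,0,0,-7,1,0.02,-0.009,0,0,0,-7])

```text
time_s: 11.08
position: [0.5828, 0.0563, 0.3421]
tool_rot: [[0.33, -0.001, 0.944], [-0.944, -0.0, 0.33], [-0.0, -1.0, -0.001]]
ft_force: [-0.5, 0.1, 0.1]
grip_width: 0.0856
```

Call:
servo_tool(rows=[1,0.02,-0.009,0,0,0,-6,1,0.02,-0.009,0,0,0,0,1,0.02,-0.009,0,0,0,0,1,0.02,-0.009,0,0,0,0,1,0,0,0,0,0,0,1,0,0,0,0,0,0])

```text
time_s: 11.58
position: [0.6625, 0.0204, 0.341]
tool_rot: [[0.235, -0.002, 0.972], [-0.972, 0.0, 0.235], [-0.001, -1.0, -0.002]]
ft_force: [-0.6, 1.0, -0.4]
grip_width: 0.0849
```

Run:
```python
from h import *
s=env.observe();print(s["position"],s["tool_rot"],s["time_s"])
for n in ["wrist","scene","top"]: cv2.imwrite(f"pics/{n}3.png",env.get_image(n)[:,:,::-1])
```

```text
[0.66246809 0.02043002 0.34104573] [[ 2.35137535e-01 -2.01022949e-03  9.71960029e-01]
 [-9.71961821e-01  2.81704314e-04  2.35138551e-01]
 [-7.46487784e-04 -9.99997940e-01 -1.88762706e-03]] 11.5833
```

View pics/wrist3.png

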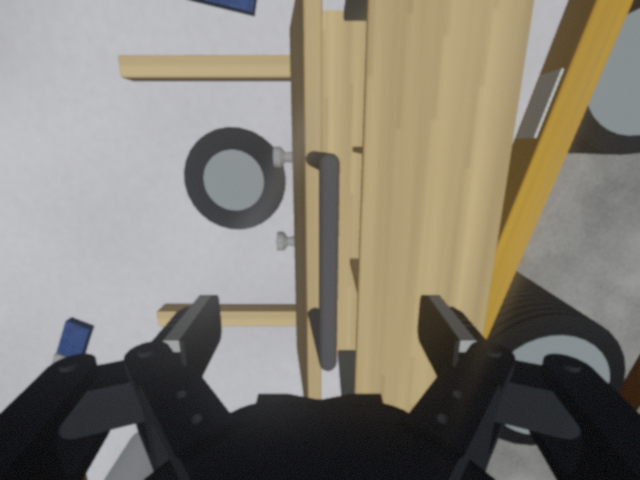

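View pics/scene3.png

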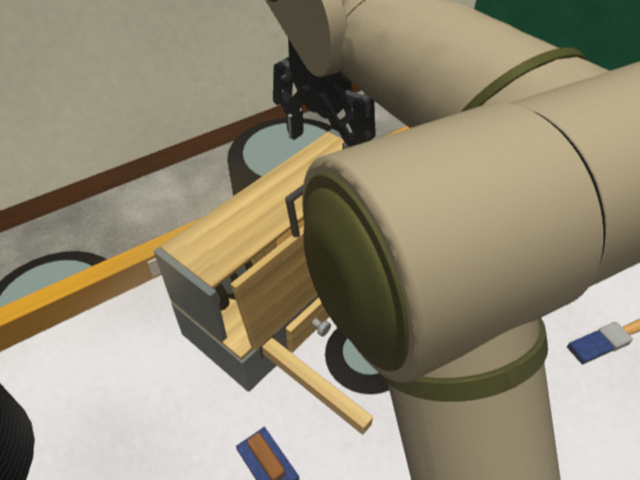

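Wrist view: the handle runs at column ~330 (rows 157–367), ~4–5 mm towards cabinet +x of the finger centre. Both bar noses (columns 120 and 158) work out to the same reach (0.211/0.210 m), so both are out. Centring and descending onto the handle.

Call:
servo_tool(rows=[1,0.0045,0.001,-0.02,0,0,0,1,0,0,-0.02,0,0,0,1,0,0,-0.014,0,0,0,1,0,0,0,0,0,0], force=40)

```text
time_s: 12.07
position: [0.6652, 0.0227, 0.2858]
tool_rot: [[0.237, -0.005, 0.972], [-0.972, 0.001, 0.237], [-0.002, -1.0, -0.005]]
ft_force: [-0.9, -0.2, -0.1]
grip_width: 0.0849
```

Run:
```python
from h import *
s=env.observe();print(s["position"],s["ft_force"])
cv2.imwrite(f"pics/wrist4.png",env.get_image("wrist")[:,:,::-1])
```

```text
[0.66519874 0.02269119 0.28580692] [-0.87202434 -0.24255553 -0.10297241]
```

View pics/wrist4.png

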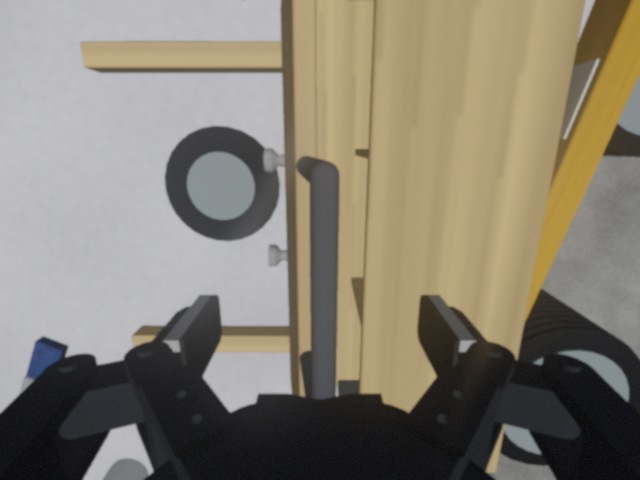

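The bar is centred within ~2 mm (column 324). Closing.

Call:
servo_tool(rows=[0,0.001,0,0,0,0,0,0,0,0,0,0,0,0,0,0,0,0,0,0,0,0,0,0,0,0,0,0,0,0,0,0,0,0,0,0,0,0,0,0,0,0,0,0,0,0,0,0,0,0,0,0,0,0,0,0,0,0,0,0,0,0,0], force=40)

```text
time_s: 12.87
position: [0.6673, 0.0219, 0.2886]
tool_rot: [[0.236, -0.001, 0.972], [-0.972, -0.0, 0.236], [0.0, -1.0, -0.001]]
ft_force: [-4.2, -1.2, 2.6]
grip_width: 0.0094
```

Run:
```python
from h import *
s=env.observe();p=s["position"].copy();print(p,s["ft_force"],s["grip_width"])
# plan: bar from flap angle v
a=np.radians(13.6);x=np.array([np.cos(a),np.sin(a)])
def bar(v):
    th=v-.15 # forward tilt from vertical
    return -202*np.sin(th)-6*np.cos(th), 202*np.cos(th)-6*np.sin(th)
b0=bar(0);prev=(0,0);print("b0",b0)
N=50
for v in list(np.linspace(0,1.72,36)[1:]):
    b=bar(v);d=(b[0]-b0[0],b[1]-b0[1])
    st=(d[0]-prev[0],d[1]-prev[1]);prev=d
    print(round(v,3),"dx %.4f dy %.4f dz %.4f"%(st[0]*x[0]/1e3,st[0]*x[1]/1e3,st[1]/1e3),np.round(d,1))
```

```text
[0.66732196 0.02194297 0.28864517] [-4.24197676 -1.17782824  2.58556402] 0.009369691422677524
b0 (np.float64(24.25387629205079), np.float64(200.62838653792213))
0.049 dx -0.0096 dy -0.0023 dz 0.0009 [-9.9  0.9]
0.098 dx -0.0096 dy -0.0023 dz 0.0005 [-19.8   1.4]
0.147 dx -0.0097 dy -0.0023 dz -0.0000 [-29.7   1.4]
0.197 dx -0.0096 dy -0.0023 dz -0.0005 [-39.7   0.9]
0.246 dx -0.0096 dy -0.0023 dz -0.0010 [-49.5  -0.1]
0.295 dx -0.0095 dy -0.0023 dz -0.0015 [-59.3  -1.6]
0.344 dx -0.0095 dy -0.0023 dz -0.0020 [-69.1  -3.6]
0.393 dx -0.0094 dy -0.0023 dz -0.0024 [-78.7  -6. ]
0.442 dx -0.0092 dy -0.0022 dz -0.0029 [-88.2  -8.9]
0.491 dx -0.0091 dy -0.0022 dz -0.0034 [-97.5 -12.3]
0.541 dx -0.0089 dy -0.0022 dz -0.0038 [-106.7  -16.1]
0.59 dx -0.0087 dy -0.0021 dz -0.0043 [-115.7  -20.4]
0.639 dx -0.0085 dy -0.0021 dz -0.0047 [-124.4  -25.1]
0.688 dx -0.0083 dy -0.0020 dz -0.0051 [-132.9  -30.2]
0.737 dx -0.0080 dy -0.0019 dz -0.0055 [-141.2  -35.8]
0.786 dx -0.0077 dy -0.0019 dz -0.0059 [-149.1  -41.7]
0.835 dx -0.0074 dy -0.0018 dz -0.0063 [-156.8  -48. ]
0.885 dx -0.0071 dy -0.0017 d
[... 256 characters left out ...]
.0053 dy -0.0013 dz -0.0083 [-195.4  -93.1]
1.179 dx -0.0049 dy -0.0012 dz -0.0085 [-200.5 -101.7]
1.229 dx -0.0045 dy -0.0011 dz -0.0088 [-205.1 -110.5]
1.278 dx -0.0041 dy -0.0010 dz -0.0090 [-209.3 -119.4]
1.327 dx -0.0037 dy -0.0009 dz -0.0092 [-213.1 -128.6]
1.376 dx -0.0032 dy -0.0008 dz -0.0094 [-216.4 -138. ]
1.425 dx -0.0028 dy -0.0007 dz -0.0095 [-219.2 -147.5]
1.474 dx -0.0023 dy -0.0006 dz -0.0096 [-221.6 -157.2]
1.523 dx -0.0018 dy -0.0004 dz -0.0097 [-223.5 -166.9]
1.573 dx -0.0014 dy -0.0003 dz -0.0098 [-224.9 -176.7]
1.622 dx -0.0009 dy -0.0002 dz -0.0099 [-225.9 -186.6]
1.671 dx -0.0004 dy -0.0001 dz -0.0099 [-226.3 -196.5]
1.72 dx 0.0000 dy 0.0000 dz -0.0099 [-226.3 -206.5]
```

The bar is gripped. Lowering along its arc in ~0.05 rad rows, checking the force between calls.

Call:
servo_tool(rows=[0,-0.0096,-0.0023,0.0009,0,0,0,0,-0.0096,-0.0023,0.0005,0,0,0,0,-0.0097,-0.0023,0,0,0,0,0,-0.0096,-0.0023,-0.0005,0,0,0,0,-0.0096,-0.0023,-0.001,0,0,0,0,-0.0095,-0.0023,-0.0015,0,0,0,0,-0.0095,-0.0023,-0.002,0,0,0])

```text
time_s: 13.45
position: [0.601, 0.0059, 0.2854]
tool_rot: [[0.236, 0.004, 0.972], [-0.972, -0.0, 0.236], [0.001, -1.0, 0.004]]
ft_force: [1.4, 0.1, 2.5]
grip_width: 0.0096
```

Run:
```python
from h import *
s=env.observe();print(s["position"],s["ft_force"],s["grip_width"])
cv2.imwrite(f"pics/top5.png",env.get_image("top")[:,:,::-1])
```

```text
[0.6009706  0.00586587 0.28542579] [1.41706631 0.08985127 2.46065865] 0.009579340292803436
```

View pics/top5.png

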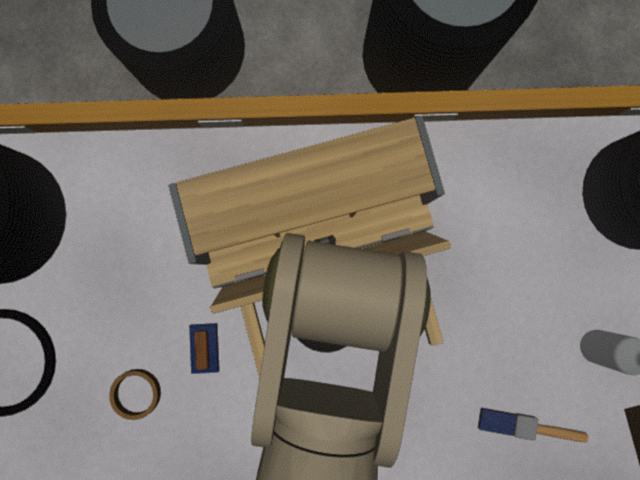

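The top view shows the flap tilting forward with the gripper (its edge moved from row ~280 to ~308 on the left), with forces under 3 N. Continuing.

Call:
servo_tool(rows=[0,-0.0094,-0.0023,-0.0024,0,0,0,0,-0.0092,-0.0022,-0.0029,0,0,0,0,-0.0091,-0.0022,-0.0034,0,0,0,0,-0.0089,-0.0022,-0.0038,0,0,0,0,-0.0087,-0.0021,-0.0043,0,0,0,0,-0.0085,-0.0021,-0.0047,0,0,0,0,-0.0083,-0.002,-0.0051,0,0,0])

```text
time_s: 14.08
position: [0.5388, -0.0092, 0.2584]
tool_rot: [[0.236, 0.002, 0.972], [-0.972, 0.0, 0.236], [0.0, -1.0, 0.002]]
ft_force: [0.7, 0.3, 1.7]
grip_width: 0.0095
```

Call:
servo_tool(rows=[0,-0.008,-0.0019,-0.0055,0,0,0,0,-0.0077,-0.0019,-0.0059,0,0,0,0,-0.0074,-0.0018,-0.0063,0,0,0,0,-0.0071,-0.0017,-0.0067,0,0,0,0,-0.0068,-0.0016,-0.007,0,0,0,0,-0.0065,-0.0016,-0.0074,0,0,0,0,-0.0061,-0.0015,-0.0077,0,0,0])

```text
time_s: 14.67
position: [0.4891, -0.0212, 0.2115]
tool_rot: [[0.236, 0.001, 0.972], [-0.972, -0.0, 0.236], [0.0, -1.0, 0.001]]
ft_force: [-0.3, -0.9, 0.5]
grip_width: 0.0095
```

Call:
servo_tool(rows=[0,-0.0057,-0.0014,-0.008,0,0,0,0,-0.0053,-0.0013,-0.0083,0,0,0,0,-0.0049,-0.0012,-0.0085,0,0,0,0,-0.0045,-0.0011,-0.0088,0,0,0,0,-0.0041,-0.001,-0.009,0,0,0,0,-0.0037,-0.0009,-0.0092,0,0,0,0,-0.0032,-0.0008,-0.0094,0,0,0])

```text
time_s: 15.25
position: [0.4575, -0.0289, 0.15]
tool_rot: [[0.236, 0.0, 0.972], [-0.972, 0.0, 0.236], [-0.0, -1.0, 0.0]]
ft_force: [-0.9, -0.9, 1.1]
grip_width: 0.0097
```

Call:
servo_tool(rows=[0,-0.0028,-0.0007,-0.0095,0,0,0,0,-0.0023,-0.0006,-0.0096,0,0,0,0,-0.0018,-0.0004,-0.0097,0,0,0,0,-0.0014,-0.0003,-0.0098,0,0,0,0,-0.0009,-0.0002,-0.0099,0,0,0])

```text
time_s: 15.67
position: [0.448, -0.0312, 0.1013]
tool_rot: [[0.236, -0.001, 0.972], [-0.972, -0.0, 0.236], [-0.0, -1.0, -0.001]]
ft_force: [-2.3, -2.4, -1.8]
grip_width: 0.0099
```

Call:
servo_tool(rows=[0,-0.0003,0,-0.005,0,0,0,0,-0.0001,0,-0.005,0,0,0,0,0,0,-0.004,0,0,0,0,0,0,-0.003,0,0,0])

```text
time_s: 16.0
position: [0.4474, -0.0313, 0.0844]
tool_rot: [[0.236, -0.002, 0.972], [-0.972, -0.0, 0.236], [-0.0, -1.0, -0.002]]
ft_force: [-5.2, -4.3, -0.4]
grip_width: 0.0094
```

Call:
servo_tool(rows=[0,0,0,-0.002,0,0,0,0,0,0,-0.001,0,0,0,0,0,0,0,0,0,0])

```text
time_s: 16.25
position: [0.4474, -0.0313, 0.0815]
tool_rot: [[0.236, -0.002, 0.972], [-0.972, -0.0, 0.236], [-0.0, -1.0, -0.002]]
ft_force: [-4.8, -3.9, -1.5]
grip_width: 0.009
```

Call:
servo_tool(rows=[0,0,0,-0.0015,0,0,0,0,0,0,0,0,0,0])

```text
time_s: 16.42
position: [0.4474, -0.0313, 0.0801]
tool_rot: [[0.236, -0.002, 0.972], [-0.972, -0.0, 0.236], [-0.0, -1.0, -0.002]]
ft_force: [-4.9, -4.0, -1.0]
grip_width: 0.0094
```

Call:
servo_tool(rows=[0,0,0,-0.0015,0,0,0,0,0,0,0,0,0,0])

```text
time_s: 16.58
position: [0.4474, -0.0313, 0.0786]
tool_rot: [[0.236, -0.002, 0.972], [-0.972, -0.0, 0.236], [-0.0, -1.0, -0.002]]
ft_force: [-5.5, -4.6, -0.5]
grip_width: 0.0095
```

Run:
```python
from h import *
s=env.observe();print(s["position"],s["ft_force"],s["wrist_torque"],s["grip_width"])
cv2.imwrite(f"pics/scene6.png",env.get_image("scene")[:,:,::-1])
cv2.imwrite(f"pics/wrist6.png",env.get_image("wrist")[:,:,::-1])
```

```text
[ 0.44743995 -0.03126637  0.07862121] [-5.51159686 -4.64554824 -0.52556017] [-0.55831713  0.57172982  0.01821445] 0.00948631814514017
```

View pics/scene6.png

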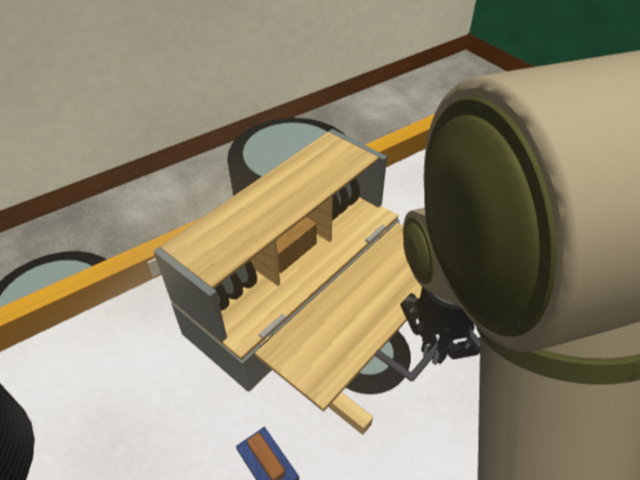

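View pics/wrist6.png

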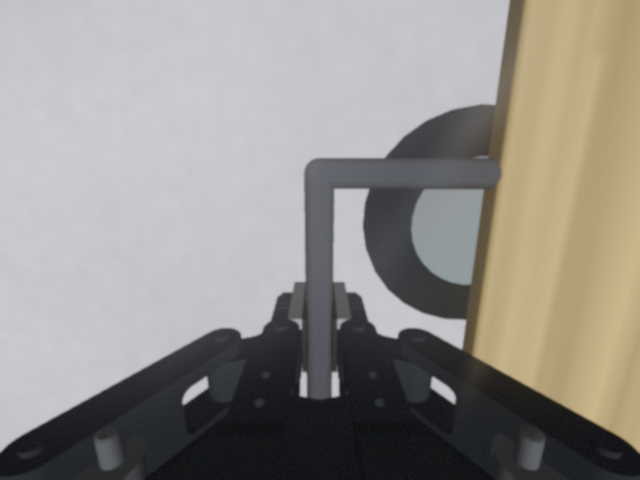

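The flap looks close to level, and the handle is in the pads at column 320. There is no clear contact force yet, so I keep easing down.

Call:
servo_tool(rows=[0,0,0,-0.0015,0,0,0,0,0,0,0,0,0,0])

```text
time_s: 16.85
position: [0.4475, -0.0313, 0.0776]
tool_rot: [[0.236, -0.002, 0.972], [-0.972, -0.001, 0.236], [0.0, -1.0, -0.002]]
ft_force: [-6.5, -4.1, 4.5]
grip_width: 0.0095
```

Call:
servo_tool(rows=[0,0,0,-0.0015,0,0,0,0,0,0,0,0,0,0])

```text
time_s: 17.02
position: [0.4475, -0.0313, 0.0773]
tool_rot: [[0.237, -0.001, 0.972], [-0.972, -0.001, 0.237], [0.001, -1.0, -0.001]]
ft_force: [-11.3, -2.8, 20.4]
grip_width: 0.0095
```

Call:
servo_tool(rows=[0,0,0,-0.0015,0,0,0,0,0,0,0,0,0,0])

```text
time_s: 17.18
position: [0.4476, -0.0314, 0.0769]
tool_rot: [[0.237, 0.0, 0.972], [-0.972, -0.002, 0.237], [0.002, -1.0, -0.0]]
ft_force: [-14.9, -2.7, 36.7]
grip_width: 0.0092
```

It is resting on the supports (contact at TCP z≈0.0775; force rose to 37 N). Backing off 3 mm, opening and lifting away.

Call:
servo_tool(rows=[0,0,0,0.0035,0,0,0,0,0,0,0,0,0,0,0.5,0,0,0,0,0,0,0.5,0,0,0,0,0,0,0.5,0,0,0,0,0,0,0.5,0,0,0,0,0,0,0.5,0,0,0,0,0,0])

```text
time_s: 17.77
position: [0.4481, -0.031, 0.0779]
tool_rot: [[0.236, 0.0, 0.972], [-0.972, 0.0, 0.236], [-0.0, -1.0, 0.0]]
ft_force: [0.3, 0.2, 0.2]
grip_width: 0.0428
```

Run:
```python
from h import *
s=env.observe();print(s["position"],s["ft_force"],s["grip_width"])
cv2.imwrite(f"pics/wrist7.png",env.get_image("wrist")[:,:,::-1])
```

```text
[ 0.44807048 -0.03101671  0.0779064 ] [0.33455286 0.23284227 0.1871579 ] 0.04279588140637063
```

View pics/wrist7.png

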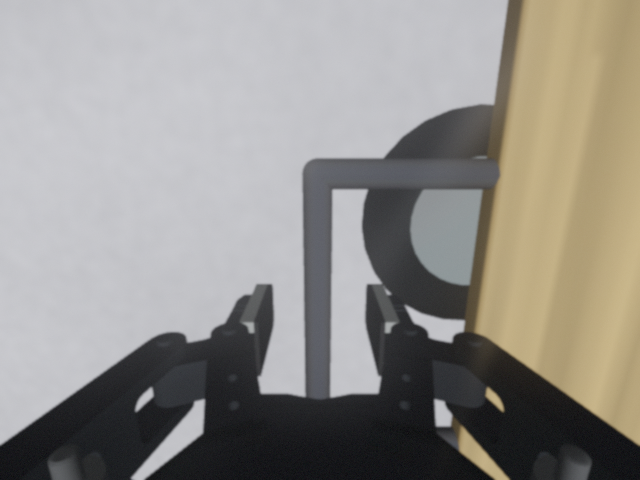

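The fingers are open on both sides of the bar (column 318), free of it. Lifting and retracting to the side to look.

Call:
servo_tool(rows=[0.5,0,0,0.015,0,0,0,0.5,0,0,0.025,0,0,0,0.5,0,0,0.035,0,0,0,0.5,0,0,0.035,0,0,0,0.5,0,-0.02,0.035,0,0,0,0.5,0,-0.035,0.02,0,0,0,0.5,0,-0.035,0,0,0,0,0.5,0,-0.035,0,0,0,0,0.5,0,-0.035,0,0,0,0,0.5,0,-0.035,0,0,0,0])

```text
time_s: 18.65
position: [0.4476, -0.2277, 0.2431]
tool_rot: [[0.236, 0.0, 0.972], [-0.972, -0.0, 0.236], [0.0, -1.0, 0.0]]
ft_force: [2.3, 0.3, -0.5]
grip_width: 0.0426
```

Call:
servo_tool(rows=[0.5,-0.02,-0.035,0,0,0,0,0.5,-0.02,-0.035,0,0,0,0,0.5,-0.02,-0.035,0,0,0,0,0.5,-0.02,-0.035,0,0,0,0,0.5,0,0,0,0,0,0,0.5,0,0,0,0,0,0])

```text
time_s: 19.15
position: [0.3669, -0.3674, 0.2425]
tool_rot: [[0.233, -0.0, 0.973], [-0.973, 0.001, 0.233], [-0.001, -1.0, -0.0]]
ft_force: [-0.3, 0.1, 0.1]
grip_width: 0.0424
```

Run:
```python
from h import *
s=env.observe();print(s["position"],s["time_s"],s["ft_force"])
for n in ["scene","top"]: cv2.imwrite(f"pics/{n}8.png",env.get_image(n)[:,:,::-1])
```

```text
[ 0.36687641 -0.36743625  0.24248008] 19.15 [-0.26666318  0.05201809  0.11351326]
```

View pics/scene8.png

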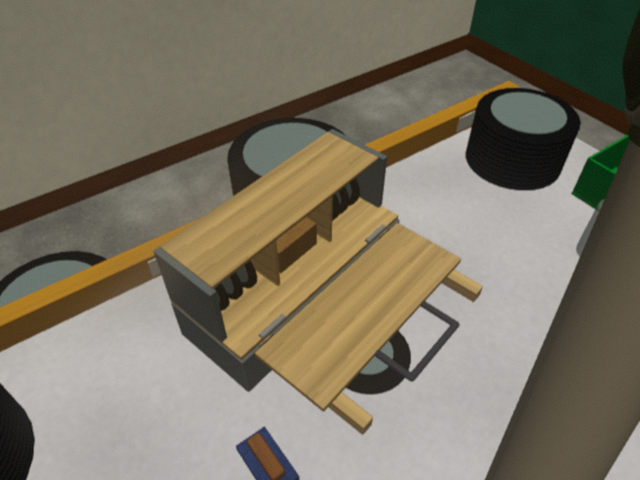

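View pics/top8.png

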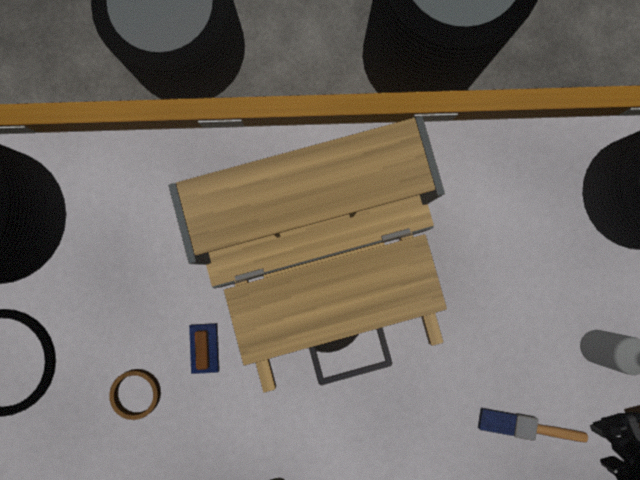

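The flap lies on both supports, with the noses showing at top-view (269,388) and (437,343), and the gripper is clear. I'll check the numbers.

Run:
```python
from h import *
a=np.radians(13.6);x=np.array([np.cos(a),np.sin(a)])
for p in [(269,389.5),(437,343.5)]: print("nose cab x",onz("top",p,.0925)[:2]@x)
for t,s in [((320,382.5),(411,377)),((390,365),(457,324))]: print("handle",tri("top",t,"scene",s))
for t,s in [((246,363),(324,408)),((445,308.5),(461,262))]: print("flap free corners",tri("top",t,"scene",s))
```

```text
nose cab x 0.43604396322056876
nose cab x 0.4350995998792275
handle (array([0.4317664 , 0.02995   , 0.10548198]), np.float64(0.0009152022926695961))
handle (array([ 0.45794233, -0.08871796,  0.10485759]), np.float64(0.0008959999199819478))
flap free corners (array([0.46722097, 0.155128  , 0.09970772]), np.float64(0.00046281283407390565))
flap free corners (array([ 0.548435  , -0.18904659,  0.09752214]), np.float64(0.0025306048156855322))
```

Run:
```python
from rig import env
env.close_job()
```

```text
the job is handed in; nothing more can be done
```

I pulled both supports out to their end stops, then lowered the flap in the grip until it rested on them. I opened the gripper, moved clear and handed the job in at about 19 s.

**Supports:** both stopped with a force rise at the same cabinet coordinate (0.4585 and 0.4584 m). In the last pictures their noses were level to 1 mm.

**Flap:** I lowered it at about 0.6 rad/s. It met the supports at a tool height of about 0.0775 m, 3–6 mm lower than I had worked out. The last pictures put the handle at about 0.105 m, against 0.099 m expected when level. My measurement of the shut handle also read about 3.5 mm high. The remaining 2–3 mm is under 1 degree, so I took the flap as level.

**Drawer:** in the top view after the right support was pulled it looked shut. In the last pictures the flap covers it, so I did not check it again at the end; the gripper never touched it.

The wrist force peaked at about 60 N, at the right end stop. At the end the gripper was clear of everything and read almost no force.

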